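# Stand a toppled reagent bottle up against the back of its rack and shut the retaining bar

## Task

The green-capped glass bottle has toppled out of the bench rack: hold it loosely near its foot, bring its cap lightly against the rack's back panel and keep pushing so that the cap climbs the panel and the bottle turns upright between your fingers, then leave it standing in the middle of the gap with its side against the panel. After that swing the retaining bar over to the front and fully down, so that the bottle cannot fall out again. Never press the bottle hard against any part of the rack or let it drop, and leave the other bottles in the rack standing where they are.

Things in the scene. Friction and masses are not known exactly. Their poses are not given: they have to be found in the camera images.
- bottle_green: Clear bottle, green screw cap, pale blue contents: 46 mm in diameter, 91 mm tall, straight from 3 to 60 mm above its foot, about 0.18 kg. Origin: centre of its underside; z axis: from foot to cap. Starts lying flat on the worktop before the rack (axis 23 mm up), cap roughly towards it. In a light pinch (5 to 10 N) across its diameter it turns about the line through the finger pads when its cap is pushed.
- green_cap (a point): Centre of the top of the green cap (cap 30 mm in diameter, 18 mm high), 91 mm from the foot on the bottle's axis.
- rack: Fixed sheet-metal rack, open in front and above, 300 mm wide inside between end plates (34 mm high; 86 mm by the bar's hinge). Origin: on the worktop, mid-width; x points to the rear, y left, z up. Floor 4 mm up, from x = -90 to 28 mm. The empty gap is at mid-width (y = 0), 140 mm wide. The white back_panel stands across the rack; where it is set is not reported (see bar_hinge).
- rack_lip (a point): Middle of the top edge of the rack's low front lip: 14 mm above the worktop, at x = -91 mm in the rack's frame, 3 mm thick, along the whole width.
- bar (a joint): Retaining bar of the rack, a steel bail on a level hinge along the rack's y. 0 = shut against a stop, lying across the front of the bottles; grows (rad) as it swings up and back, to 2.3. Starts open at 1.9 to 2.2, standing up over the back panel. The stiff hinge holds it wherever it is left; 1 to 2 N at the rod moves it.
- bar_hinge (a point): Middle of the bar's hinge line: rack x = -12 mm, 70 mm above the worktop. The back_panel (upright, parallel to the hinge line, 296 mm wide, 3 mm thick, top edge 115 mm above the worktop, smooth and slippery, friction about 0.2, rigid) is adjustable in depth: its front face is fixed somewhere between x = -24 and 0 mm in the rack's frame; find it by touch.
- bar_mid (a point): Middle of the bar's cross rod, in a blue grip sleeve (11 mm in diameter, 190 mm long, along the rack's y); it moves on a circle of 71 mm radius about the hinge line. Open: 135 to 141 mm above the worktop; shut: rack x = -78 mm, 46 mm above the worktop, just in front of a bottle standing back against the panel. It clears the standing bottles as it swings.
- vial_red: Small red-capped vial, 24 mm in diameter, 60 mm tall, loose in the rack, about 90 or 125 mm left of the gap's middle. Origin: centre of its underside. Leave it.
- vial_blue: Small blue-capped vial, 22 mm in diameter, 54 mm tall, loose in the rack, about 90 or 125 mm left of the gap's middle. Origin: centre of its underside. Leave it.
- bottle_red: Red-capped bottle, 44 mm in diameter, 98 mm tall, loose in the rack, about 122 mm right of the gap's middle. Origin: centre of its underside. Leave it.
Mind the look-alikes: they are no part of the job. Leave any yellow look-alike of the vial_blue alone.

How it is judged:
On the way, in this order (a step that is already met when the one before it is completed fails the run):
1. the bottle, at the rack and half turned up (25 to 65 degrees from upright), leans with its cap pressed on the back panel (contact force between bottle_green and back_panel above 0.3 N and angle between bottle_green's own z axis and vertical between 0.436 and 1.134 rad and x of bottle_green in the frame of rack above -0.125 m), for 0.1 s.
2. the bottle stands upright on the rack's floor in the gap, released (angle between bottle_green's own z axis and vertical below 0.08 rad and height (world z) of bottle_green below 0.009 m and x of bottle_green in the frame of back_panel between -0.0265 and -0.018 m and y of bottle_green in the frame of rack between -0.03 and 0.03 m and contact force between the fingers and bottle_green below 0.1 N), for 0.2 s.
At the end, for the whole second after the job is handed in: Bottle released, at rest on the rack floor within 5 degrees of upright, foot centre within 30 mm of the gap's middle sideways and 18 to 26.5 mm before the panel's face (23 = touching); bar shut to within 0.08 rad; the three neighbours standing (within 7 degrees), moved under 15 mm (all of step 2 and value of joint bar below 0.08 rad and linear speed of bottle_green below 0.02 m/s and angle between each of vial_red, vial_blue, bottle_red's own z axis and vertical below 0.12 rad and distance of each of vial_red, vial_blue, bottle_red from where it was at the start of the episode below 0.015 m).
It fails at once if the green-capped bottle is pressed or dropped on the back panel, or any part of the rack, with more than 15 N (contact force between bottle_green and back_panel above 15 N or contact force between bottle_green and rack above 15 N).
It fails at once if a bottle or vial in the rack is knocked over (more than 25 degrees) or shoved more than 30 mm (angle between any of vial_red, vial_blue, bottle_red's own z axis and vertical above 0.44 rad or distance of any of vial_red, vial_blue, bottle_red from where it was at the start of the episode above 0.03 m).
It also fails if it takes over 72 s, if anything falls off the work surface, if the arm or the gripper's body presses on something with over 40 N, if the wrist force passes 120 N, or if a joint passes its speed limit or range.

## Robot

A 6-joint arm with a two-finger parallel gripper is mounted at the origin on a cart in front of the work surface, level with it; the furniture and walls round the work are solid. World frame = base frame: x ahead of the robot, y to its left, z up, the work surface at z = 0. Lengths are in m, angles in rad, forces in N, time in s.
With the tool pointing down it reaches from about 0.35 to 0.95 m from the base axis. Payload 17.4 kg.
Tool frame: the origin (TCP) lies midway between the tips of the shut fingers; the grasp point (between the pads) lies 19 mm behind it; z points along the fingers, y is the direction in which the jaws open and shut (so a half turn about z gives the same grasp; the last joint's range is limited). The gripper opens to 93 mm and grips with 3 to 60 N. Pads are 15 mm wide; open, the fingers measure 128 mm over their backs; the gripper's body (75 mm by 188 mm) begins 65 mm behind the grasp point.
Start: joints at [1.155, 0.116, 1.442, -0, 1.584, -0.038], TCP at [0.249, 0.627, 0.219] pointing down, gripper open.
Joint ranges: [-2.83, 2.83], [-0.83, 2.19], [0.07, 2.5], [-1.14, 4.28], [0.01, 3], [-2.97, 2.97]. Speed limits (rad/s): [1.89, 1.89, 2.22, 3.14, 3.14, 3.14].

## Interface

Orientations are given as a unit quaternion [x, y, z, w].
In Python, from station import readout, viewer, close_job, silhouettes gives the robot as it stands.
- The arm moves only by the shell command python3 -m jog 'ROWS' [OPENING] [FORCE]. ROWS is JSON, a list of rows, each a list of 6 numbers: the shift along the tool's x, y, z each as a share of 250 mm, from -1 to 1, then the turn, a rotation vector about the tool's x, y, z each as a share of 180 degrees, from -1 to 1. A call has 1 to 10 rows; each row shifts and turns the commanded pose from where the row before left it, along the tool's axes as they then stand; what a row does not reach is not made up. A row lasts 1/10 s, in which the tool goes at most 50 mm and 8.59 degrees, less where a joint would pass 70% of its speed; a pose out of reach is approached as far as the arm can. A call with a number of a shift or a turn outside -1 to 1 is refused whole. A call with a gripper value outside its range is refused whole. OPENING is the closure, from -1 (fully open) to 1 (shut), so that 0 is half open, set as the call begins (- or left out, the last holds). The fingers move at their own pace and stop on an object; FORCE is the grip in N (left out, the last holds). Time passes only in rows, so rows that do not move let the fingers close. It gives the time, the measured TCP pose, the force and the opening at its end, in the units of the state.
- readout.state(): the state, without advancing time (a new reading comes with each control period).
- viewer.get_image(name): name is "scene" or "top" or "wrist"; returns a dict with "img" (480x640x3 uint8, red, green, blue), "z_map" (480x640 float32, m along the optical axis (not along the pixel's ray), 0 where there is no reading), "intrinsics" (3x3 intrinsics, pixels), "distortion" ([k1, k2, p1, p2, k3] as OpenCV has them; the pictures are not rectified), "cam_to_world" (4x4, takes a point from camera to world coordinates); the wrist camera has in their place "mount" (4x4, takes a point from camera to tool coordinates, whose origin is the TCP and whose axes are the flange's). Camera axes: x right, y down, z forward; pixel columns grow to the right and rows downward; lengths in m; the calibration is good to about 2 mm. A picture is of the moment at which its call begins: read the wrist's pose just before it.
- close_job(): hands the job in, once; it reports no verdict.
Trained networks look in the newest picture that a camera, given by its name, has taken for a name from the list of things; names that differ only in an ending like _2 or _b are one class to them, and where a whole thing is asked for, a point or a joint stands for the part that bears it (a point fixed in the world has none). Each returns a list of dicts, best first, with "confidence" (0 to 1); they miss things now and then, are a little off and sometimes report something else, mostly with a low value. They report only what shows in the picture. A call takes as long as a camera call. They do not tell look-alikes from the thing itself.
- silhouettes(target, camera): "pixels" (480x640 bool, what is visible of it) and "box" ([left, top, right, bottom] in pixels, round what is visible of it).
The state is a dict: "time_s": time; "qpos": joint angles; "qvel": joint speeds; "tau": joint torques, N m; "eef_pos": TCP position; "ee_rot": TCP orientation; "ft_force": force on the tool from outside, world axes, zero at the start; "wrist_torque": the same for the moment, N m; "opening": finger opening in m.
Only numpy, scipy, OpenCV 4.12 (cv2) and the standard library are available. Lean on these libraries where they do the work, as an engineer would, in place of code of your own. Each camera call takes 0.05 s, during which the arm holds its last target. There are 200 camera calls.

## Working session

There is one attempt and no reset: what is moved stays moved. The work goes in short steps, Python scripts to look and compute and a shell command to move; the robot and the scene stay as the last step left them, time stands still between calls to the robot, and variables do not carry over. Pictures are saved under pics/ and viewed, about 8 in all and at most 12, crops included, and the job is handed in when it is done.

```bash
mkdir -p pics; ls
cat > h.py <<'E'
import numpy as np, cv2
from station import readout, viewer, close_job, silhouettes
from scipy.spatial.transform import Rotation as R
def pts(im, mask, T):
    z=im["z_map"]; m=mask&(z>0); v,u=np.nonzero(m)
    p=cv2.undistortPoints(np.stack([u,v],1).astype(float)[:,None],np.array(im["intrinsics"]),np.array(im["distortion"]))[:,0]
    d=z[m]; c=np.c_[p*d[:,None],d]; T=np.array(T); return c@T[:3,:3].T+T[:3,3]
E
python3 - <<'E'
from h import *
s=readout.state(); print(s)
for c in ["scene","top"]:
    im=viewer.get_image(c); cv2.imwrite(f"pics/{c}0.png",im["img"][...,::-1])
    for t in ["bottle_green","green_cap","rack","bar","bottle_red","vial_red","vial_blue","back_panel"]:
        try:
            for r in silhouettes(t,c)[:3]:
                P=pts(im,r["pixels"],im["cam_to_world"])
                print(c,t,round(r["confidence"],2),r["box"],len(P),np.median(P,0).round(3) if len(P) else '', P.min(0).round(3) if len(P) else '',P.max(0).round(3) if len(P) else '')
        except Exception as e: print(t,repr(e)[:100])
E
```

```text
pics
{'time_s': 0.0, 'qpos': array([ 1.15519361e+00,  1.16471432e-01,  1.44226875e+00,  2.25256936e-06,
        1.58401662e+00, -3.78273653e-02]), 'qvel': array([-0.00012827, -0.00099452,  0.00051979, -0.00028593,  0.00062913,
       -0.00049802]), 'tau': array([ 4.03620026e-03, -7.21271753e+01, -6.22611880e+01,  7.80912093e-02,
        2.40910600e-02, -4.53949906e-05]), 'eef_pos': array([0.24891506, 0.62719942, 0.21791284]), 'ee_rot': array([ 1.87766426e-01,  9.82213536e-01, -5.66928287e-04, -1.31935334e-04]), 'ft_force': array([-0.39949853, -0.04976204, -1.4217299 ]), 'wrist_torque': array([-0.04754207,  0.04074082, -0.02141488]), 'opening': 0.09305677269197363}
scene bottle_green 0.94 [337.8, 317.1, 399.0, 375.8] 1905 [ 0.463 -0.21   0.036] [ 0.436 -0.23  -0.002] [ 0.551 -0.177  0.048]
scene rack 0.63 [285.3, 178.5, 508.3, 355.0] 9438 [ 0.602 -0.179  0.005] [ 0.529 -0.338 -0.003] [0.847 0.096 0.148]
scene bar 0.93 [305.2, 179.8, 507.3, 297.4] 1887 [ 0.629 -0.192  0.142] [ 0.608 -0.338 -0.003] [0.842 0.081 0.148]
scene bottle_red 0.73 [438.6, 271.1, 477.1, 337.9] 1755 [ 0.573 -0.29
[... 1252 characters left out ...]
al_red 0.75 [322.2, 205.7, 335.0, 224.4] 204 [ 0.607 -0.08   0.062] [ 0.599 -0.091  0.008] [ 0.621 -0.069  0.068]
top vial_red 0.34 [393.7, 261.5, 422.5, 318.4] 1370 [ 0.48  -0.203  0.04 ] [ 0.439 -0.234 -0.003] [ 0.53  -0.176  0.05 ]
top vial_blue 0.76 [263.7, 144.8, 276.6, 163.0] 207 [0.711 0.019 0.05 ] [0.704 0.009 0.002] [0.725 0.029 0.058]
top vial_blue 0.57 [304.4, 203.8, 319.8, 221.6] 178 [ 0.609 -0.048  0.056] [ 0.602 -0.058  0.002] [ 0.63  -0.037  0.063]
top vial_blue 0.55 [390.6, 259.8, 420.9, 313.8] 1293 [ 0.48  -0.203  0.04 ] [ 0.441 -0.228 -0.002] [ 0.534 -0.176  0.05 ]
back_panel ValueError('it knows: bar, bar_hinge, bar_mid, bottle_green, bottle_red, green_cap, rack, rack_lip,
```

View pics/scene0.png

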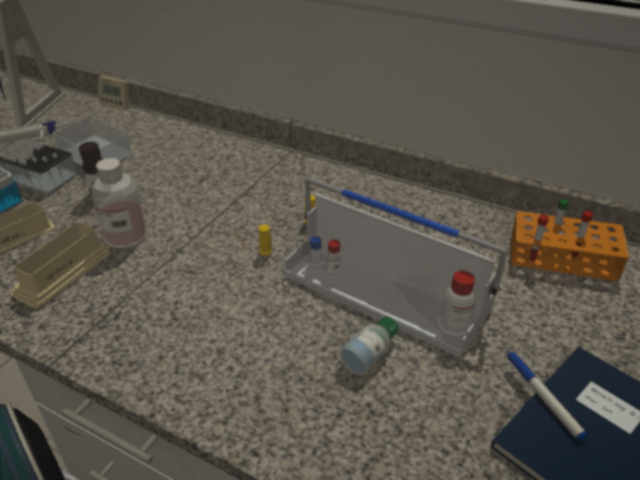

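View pics/top0.png

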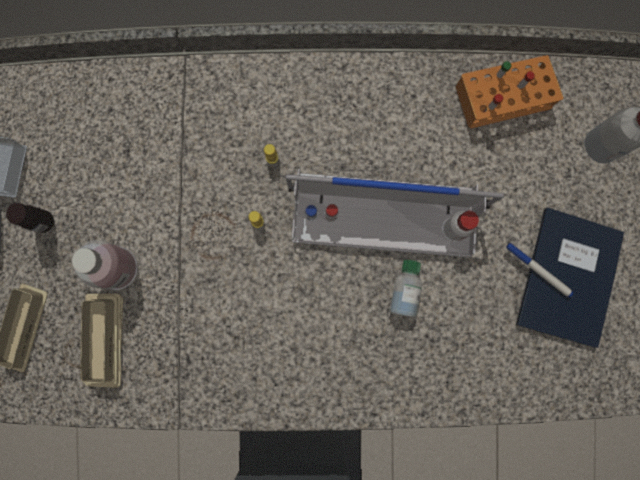

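Run:
```python
from h import *
im=viewer.get_image("top"); T=im["cam_to_world"]; print(np.round(T,2).tolist())
rm=silhouettes("rack","top")[0]["pixels"]
full=np.zeros((480,640),bool); full[140:340,250:540]=True
P=pts(im,full,T)
# bar rod
B=P[(P[:,2]>0.128)&(P[:,2]<.16)]; print("bar",len(B),np.median(B,0).round(4))
if len(B):
    c=np.polyfit(B[:,1],B[:,0],1); print("rod slope dx/dy",c, B[:,1].min(),B[:,1].max())
A=P[(P[:,2]>0.10)&(P[:,2]<.125)&(P[:,0]>.58)]; 
print("panel top?",len(A),np.percentile(A,[5,50,95],axis=0).round(3))
# lip
L=P[(P[:,2]>0.010)&(P[:,2]<.018)&(P[:,0]>.5)&(P[:,0]<.58)]
print("lip",len(L),np.percentile(L,[5,50,95],axis=0).round(3)); 
if len(L)>10: print(np.polyfit(L[:,1],L[:,0],1))
G=P[(P[:,2]>0.008)&(P[:,0]<.532)&(P[:,1]>-.24)&(P[:,1]<-.17)]
xy=G[:,:2]; c=xy.mean(0); u,s,v=np.linalg.svd(xy-c); t=(xy-c)@v[0]; w=(xy-c)@v[1]
print("bottle",c,v[0],t.min(),t.max(),w.min(),w.max(),G[:,2].max())
np.save("P.npy",P)
for t in np.arange(.43,.55,.01):
    q=G[abs(G[:,0]-t)<.005]
    if len(q):print(round(t,2),len(q),q[:,1].min().round(3),q[:,1].max().round(3),q[:,2].max().round(3))
```

```text
[[-0.01, -0.99, 0.12, 0.46], [-1.0, 0.01, -0.0, -0.06], [0.0, -0.12, -0.99, 0.97], [0.0, 0.0, 0.0, 1.0]]
bar 1453 [ 0.6326 -0.1709  0.1452]
rod slope dx/dy [0.09210507 0.64837793] -0.3366112264165383 -0.010499475940338662
panel top? 257 [[ 0.581 -0.331  0.1  ]
 [ 0.593 -0.294  0.103]
 [ 0.647 -0.016  0.117]]
lip 652 [[ 0.506 -0.438  0.011]
 [ 0.551 -0.231  0.014]
 [ 0.567 -0.036  0.017]]
[0.08968224 0.56926404]
bottle [ 0.48196592 -0.20308395] [-0.97509707  0.2217785 ] -0.05033951666595281 0.04079053690652122 -0.020963826358065738 0.02662408059987554 0.05001691899000016
0.44 59 -0.219 -0.183 0.047
0.45 168 -0.222 -0.175 0.049
0.46 171 -0.224 -0.177 0.05
0.47 185 -0.226 -0.179 0.05
0.48 178 -0.228 -0.181 0.05
0.49 170 -0.229 -0.183 0.048
0.5 142 -0.228 -0.185 0.048
0.51 110 -0.226 -0.191 0.041
0.52 111 -0.228 -0.198 0.041
0.53 59 -0.228 -0.199 0.04
```

The scene view shows the green bottle lying at about (368,345) with its cap towards the rack, the blue bar up over the panel at (400,212), and the neighbours at both ends. The yellow vials stand outside the rack. Next I'll get the rack frame and the first approach.

```bash
cat >> h.py <<'E'
def go(target, y_axis=None, tilt=0):
    """print shift (tool axes, share of 250mm) and turn (share of 180deg) from measured pose; y_axis=world xy heading of jaws; tilt deg (fingers fwd)"""
    s=readout.state(); r=R.from_quat(s["ee_rot"]); d=np.array(target)-s["eef_pos"]
    print("t",s["time_s"],"pos",s["eef_pos"].round(4),"open",round(s["opening"],4),"F",s["ft_force"].round(1))
    print("shift mm world",(d*1e3).round(1),"tool share",(r.inv().apply(d)/.25).round(4))
    if y_axis is not None:
        y=np.array([*y_axis,0.]);y/=np.linalg.norm(y); x=np.cross(y,[0,0,-1.]); g=R.from_matrix(np.c_[x,y,[0,0,-1]])*R.from_euler('y',-tilt,degrees=True)
        rv=(r.inv()*g); print("turn share",(rv.as_rotvec()/np.pi).round(4),"shift after turn",(g.inv().apply(d)/.25).round(4))
E
python3 - <<'E'
from h import *
im=viewer.get_image("top"); a=im["img"].astype(int)
blue=(a[...,2]>90)&(a[...,2]>a[...,0]+50)&(a[...,2]>a[...,1]+40); b=np.zeros_like(blue);b[165:205,300:480]=1
B=pts(im,blue&b,im["cam_to_world"]); B=B[B[:,2]>.12]
yv=np.array([-.0907,-.9959])  # along rod (to the right)
t=B[:,:2]@yv; print(len(B),np.percentile(t,[1,99]),np.ptp(t), B[:,2].mean())
lo,hi=np.percentile(t,[.5,99.5]); m=B[:,:2].mean(0)+yv*((lo+hi)/2-t.mean()); print("rod mid",m)
P=np.load("P.npy"); ex=np.array([.9959,-.0907]); ey=np.array([.0907,.9959])
L=P[(P[:,2]>0.010)&(P[:,2]<.018)&(P[:,0]>.53)&(P[:,0]<.58)&(P[:,1]<-.03)&(P[:,1]>-.33)]
xr=L[:,:2]@ex; print("lip xr",np.percentile(xr,[5,25,50,75,95]))
print("rod xr,yr",m@ex,m@ey)
A=P[(P[:,2]>0.105)&(P[:,2]<.122)]; A=A[abs(A[:,:2]@ey-m@ey)<.08]; print("panel",len(A),np.percentile(A[:,:2]@ex,[5,50,95]))
for z in (.02,.04,.06,.08,.1):
    A=P[(abs(P[:,2]-z)<.01)]; A=A[(abs(A[:,:2]@ey-m@ey)<.06)&(A[:,:2]@ex>.57)]; print(z,len(A),np.percentile(A[:,:2]@ex,[5,50,95]) if len(A) else '')
go([.459,-.2,.2],(.2,.98))
E
```

```text
681 [0.02486743 0.20782926] 0.18652415280936435 0.146181362935971
rod mid [ 0.63271435 -0.17438233]
lip xr [0.56400418 0.56494992 0.56619555 0.56746114 0.58884567]
rod xr,yr 0.6459366962109013 -0.11628017510813955Traceback (most recent call last):
  File "<stdin>", line 12, in <module>
    return _quantile_unchecked(
        a, q, axis, out, overwrite_input, method, keepdims, weights)
    return _ureduce(a,
                    func=_quantile_ureduce_func,
    ...<5 lines>...
                    overwrite_input=overwrite_input,
                    method=method)
    r = func(a, **kwargs)
    result = _quantile(arr,
                       quantiles=q,
    ...<2 lines>...
                       out=out,
                       weights=wgt)
    slices_having_nans = np.isnan(arr[-1, ...])
                                  ~~~^^^^^^^^^
IndexError: index -1 is out of bounds for axis 0 with size 0
```

```bash
python3 -m jog '[[0,0,-0.19,0,0,0],[0,0,-0.19,0,0,0],[-0.111,-0.1535,0,0,0,0],[-0.111,-0.1535,0,0,0,0],[-0.111,-0.1535,0,0,0,0],[-0.111,-0.1535,0,0,0,0],[-0.111,-0.1535,0,0,0,0],[-0.111,-0.1535,0,0,0,0],[-0.111,-0.1535,0,0,0,0],[-0.111,-0.1535,0,0,0,0]]' -1 6
python3 -m jog '[[-0.111,-0.1535,0,0,0,0],[-0.111,-0.1535,0,0,0,0],[-0.111,-0.1535,0,0,0,0],[-0.111,-0.1535,0,0,0,0],[-0.111,-0.1535,0,0,0,0],[-0.111,-0.1535,0,0,0,0],[-0.111,-0.1535,0,0,0,0],[-0.111,-0.1535,0,0,0,0],[0,0,0.1,0,0,-0.03],[0,0,0.1,0,0,-0.03]]'
python3 -c "
from h import *
go([.459,-.2,.2],(.2,.98))"
```

```text
time_s: 1.95
eef_pos: [0.3419, 0.2584, 0.3138]
ee_rot: [0.188, 0.982, 0.0, 0.0]
ft_force: [0.8, -0.7, -0.7]
opening: 0.0932
time_s: 2.95
eef_pos: [0.4353, -0.1086, 0.2632]
ee_rot: [0.094, 0.996, -0.0, 0.0]
ft_force: [1.0, 0.5, 0.4]
opening: 0.0931
t 2.95 pos [ 0.4353 -0.1086  0.2632] open 0.0931 F [1.  0.5 0.4]
shift mm world [ 23.7 -91.4 -63.2] tool share [-0.1614 -0.3413  0.2528]
turn share [-0.      0.0002  0.004 ] shift after turn [-0.1658 -0.3393  0.2527]
```

```bash
python3 -m jog '[[-0.08,-0.17,0.1,0,0,0],[-0.08,-0.17,0.1,0,0,0],[0,0,0.05,0,0,0],[0,0,0,0,0,0],[0,0,0,0,0,0]]'
python3 - <<'E'
from h import *
s=readout.state(); im=viewer.get_image("wrist"); cv2.imwrite("pics/w1.png",im["img"][...,::-1])
T=np.eye(4);T[:3,:3]=R.from_quat(s["ee_rot"]).as_matrix();T[:3,3]=s["eef_pos"];T=T@np.array(im["mount"])
for r in silhouettes("bottle_green","wrist")[:2]:
    P=pts(im,r["pixels"],T); G=P[P[:,2]>.008]; print(r["confidence"],r["box"],len(G))
    for t in np.arange(.42,.55,.01):
        q=G[abs(G[:,0]-t)<.005]
        if len(q)>5:print(round(t,2),len(q),np.percentile(q[:,1],[2,98]).round(4),np.percentile(q[:,1],[2,98]).mean().round(4),q[:,2].max().round(4))
    print(G[:,0].min(),G[:,0].max())
P=pts(im,np.ones((480,640),bool),T); np.save("Pw.npy",P)
L=P[(P[:,2]>0.010)&(P[:,2]<.018)&(P[:,0]>.53)&(P[:,0]<.58)&(P[:,1]<-.03)&(P[:,1]>-.33)]
print("lip",len(L),np.polyfit(L[:,1],L[:,0],1) if len(L)>9 else '')
W=P[P[:,2]<.012]; print("table z",np.median(W[:,2]))
go([.46,-.2,.05],(.2,.98))
E
```

```text
time_s: 3.45
eef_pos: [0.4571, -0.1921, 0.2049]
ee_rot: [0.094, 0.996, 0.0, 0.0]
ft_force: [0.1, -0.4, -0.1]
opening: 0.093
0.69 [280.4, 200.4, 332.7, 308.4] 4668
0.44 382 [-0.2192 -0.191 ] -0.2051 0.0464
0.45 717 [-0.2213 -0.178 ] -0.1996 0.0468
0.46 623 [-0.2236 -0.179 ] -0.2013 0.0472
0.47 589 [-0.2247 -0.1813] -0.203 0.0478
0.48 574 [-0.2267 -0.1831] -0.2049 0.0476
0.49 532 [-0.2286 -0.1857] -0.2071 0.0479
0.5 398 [-0.2262 -0.1876] -0.2069 0.0473
0.51 290 [-0.2266 -0.1953] -0.211 0.0412
0.52 342 [-0.2287 -0.199 ] -0.2139 0.0388
0.53 221 [-0.2292 -0.2009] -0.2151 0.0386
0.43868653467222374 0.5344393017438722
lip 1492 [0.04362744 0.56432629]
table z 0.0006941572280636521
t 3.55 pos [ 0.4574 -0.1919  0.2056] open 0.0928 F [-0.5  0.5 -0.2]
shift mm world [   2.6   -8.1 -155.6] tool share [-0.0151 -0.0296  0.6225]
turn share [-0.0001  0.0006  0.0042] shift after turn [-0.0166 -0.0296  0.6225]
```

View pics/w1.png

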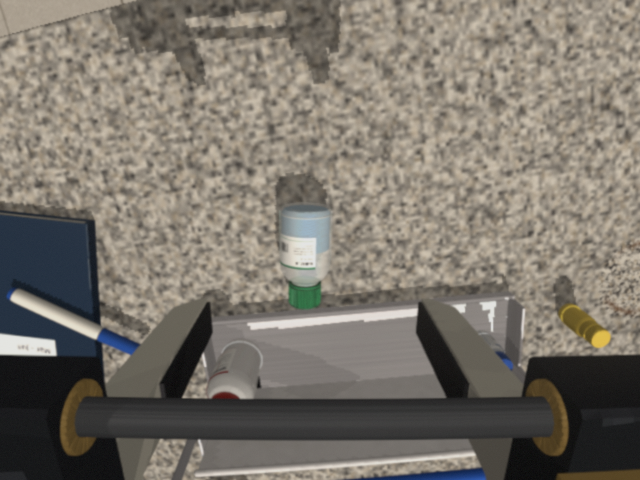

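```bash
python3 -m jog '[[-0.021,-0.017,0.18,0,0,0],[-0.021,-0.018,0.18,0,0,0],[0,0,0.18,0,0,0],[0,0,0.15,0,0,0],[0,0,0.08,0,0,0],[0,0,0.028,0,0,0],[0,0,0,0,0,0]]'
python3 -m jog '[[0,0,0,0,0,0],[0,0,0,0,0,0],[0,0,0,0,0,0],[0,0,0,0,0,0],[0,0,0,0,0,0],[0,0,0,0,0,0],[0,0,0,0,0,0],[0,0,0,0,0,0]]' 1 25
```

```text
time_s: 4.25
eef_pos: [0.4661, -0.2028, 0.0051]
ee_rot: [0.094, 0.996, -0.0, 0.0]
ft_force: [0.0, -0.6, 0.0]
opening: 0.0931
time_s: 5.05
eef_pos: [0.4657, -0.2032, 0.0047]
ee_rot: [0.095, 0.996, 0.0, -0.0]
ft_force: [-0.3, 0.1, 0.6]
opening: 0.044
```

```bash
cat >> h.py <<'E'
EX=np.array([.9959,-.0907,0]); EY=np.array([.0907,.9959,0])
def piv(xr,z,yr=-.1163,tilt=50):
    a=np.radians(tilt); go(EX*(xr+.019*np.sin(a))+EY*yr+np.array([0,0,z-.019*np.cos(a)]),EY[:2],tilt)
def where():
    s=readout.state(); r=R.from_quat(s["ee_rot"]); g=r.apply([0,0,-.019])+s["eef_pos"]; zt=r.apply([0,0,1])
    print("pivot xr,yr,z",(g@EX).round(4),(g@EY).round(4),g[2].round(4),"tilt",np.degrees(np.arctan2(zt@EX,-zt[2])).round(1),"F",s["ft_force"].round(1),"open",s["opening"].round(4),"t",s["time_s"])
E
python3 -m jog '[[0,0,-0.1,0,0,0],[0,0,-0.16,0,0,0],[0,0,-0.1,0,0,-0.031],[0,0,0,0,-0.0463,0],[0,0,0,0,-0.0463,0],[0,0,0,0,-0.0463,0],[0,0,0,0,-0.0463,0],[0,0,0,0,-0.0463,0],[0,0,0,0,-0.0463,0],[0,0,0,0,0,0]]'
python3 -c "
from h import *
where(); piv(.555,.06)"
```

```text
time_s: 6.05
eef_pos: [0.4638, -0.2025, 0.0915]
ee_rot: [0.043, 0.905, -0.019, 0.423]
ft_force: [-0.5, 0.6, -1.4]
opening: 0.0436Traceback (most recent call last):
  File "<string>", line 3, in <module>
    where(); piv(.555,.06)
    ~~~~~^^
  File "h.py", line 21, in where
    print("pivot xr,yr,z",(g@EX).round(4),(g@EY).round(4),g[2].round(4),"tilt",np.degrees(np.arctan2(zt@EX,-zt[2])).round(1),"F",s["ft_force"].round(1),"open",s["opening"].round(4),"t",s["time_s"])
                                                                                                                                                               ^^^^^^^^^^^^^^^^^^
AttributeError: 'float' object has no attribute 'round'
```

```bash
sed -i 's/s\["opening"\].round(4)/round(s["opening"],4)/' h.py
python3 -c "
from h import *
where(); piv(.555,.06)
im=viewer.get_image('scene'); cv2.imwrite('pics/s2.png',cv2.resize(im['img'][160:400,240:560,::-1],None,fx=2,fy=2))"
```

```text
pivot xr,yr,z 0.4657 -0.1596 0.1037 tilt 50.1 F [-0.5  0.6 -1.4] open 0.0436 t 6.05
t 6.05 pos [ 0.4638 -0.2025  0.0915] open 0.0436 F [-0.5  0.6 -1.4]
shift mm world [ 92.9  35.  -43.7] tool share [-0.0946  0.1739  0.3861]
turn share [-0.0002  0.0004 -0.0011] shift after turn [-0.0957  0.1732  0.3861]
```

View pics/s2.png

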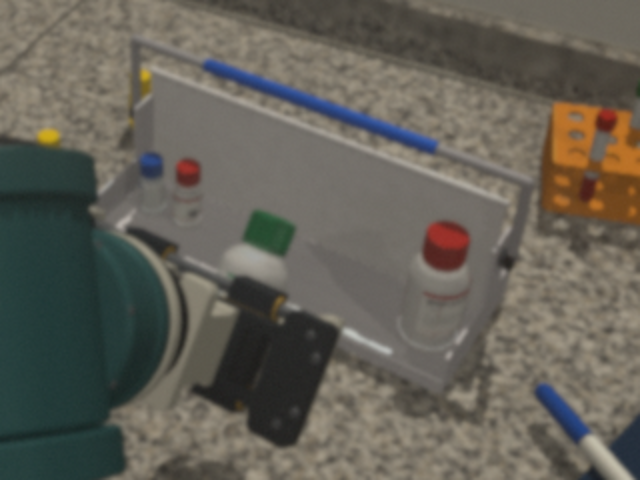

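```bash
python3 -m jog '[[-0.024,0.043,0.0965,0,0,0],[-0.024,0.043,0.0965,0,0,0],[-0.024,0.043,0.0965,0,0,0],[-0.024,0.044,0.0965,0,0,0],[0,0,0,0,0,0],[0,0,0,0,0,0]]'
python3 -m jog '[[0,0,0,0,0,0],[0,0,0,0,0,0],[0,0,0,0,0,0]]' 1 8
cat >> h.py <<'E'
def cap(cam="top"):
    im=viewer.get_image(cam); a=im["img"].astype(int)
    g=(a[...,1]>a[...,0]*1.5+5)&(a[...,1]>a[...,2]*1.25+3)
    P=pts(im,g,im["cam_to_world"]); P=P[(abs(P@EY+.1163)<.06)&(P@EX>.45)&(P@EX<.7)&(P[:,2]>.01)&(P[:,2]<.16)]
    if len(P)<8: print(cam,"no cap",len(P)); return
    print(cam,len(P),"cap xr,yr,z med",np.round([np.median(P@EX),np.median(P@EY),np.median(P[:,2])],4),"max xr",np.percentile(P@EX,98).round(4),"top z",np.percentile(P[:,2],98).round(4),"y span",np.percentile(P@EY,[2,98]).round(4))
E
python3 -c "
from h import *
where(); cap('top'); cap('scene')"
```

```text
time_s: 6.7
eef_pos: [0.5597, -0.1675, 0.0511]
ee_rot: [0.04, 0.906, -0.019, 0.421]
ft_force: [0.5, -0.4, -1.3]
opening: 0.0436
time_s: 7.0
eef_pos: [0.5586, -0.1688, 0.0518]
ee_rot: [0.042, 0.905, -0.02, 0.423]
ft_force: [-0.5, -0.1, -2.2]
opening: 0.0442
pivot xr,yr,z 0.557 -0.1175 0.064 tilt 50.0 F [-0.5 -0.1 -2.2] open 0.0442 t 7.0
top 226 cap xr,yr,z med [ 0.596  -0.1163  0.1163] max xr 0.6092 top z 0.1243 y span [-0.1288 -0.1051]
scene 179 cap xr,yr,z med [ 0.5859 -0.121   0.1152] max xr 0.5938 top z 0.1218 y span [-0.131  -0.1084]
```

```bash
python3 -m jog '[[-0.005,0,0.043,0,0,0],[-0.005,0,0.043,0,0,0],[0,0,0,0,0,0],[0,0,0,0,0,0]]'; python3 -c "
from h import *
where()"
python3 -m jog '[[-0.0026,0,0.0031,0,0,0],[-0.0026,0,0.0031,0,0,0],[-0.0026,0,0.0031,0,0,0],[-0.0026,0,0.0031,0,0,0],[-0.0026,0,0.0031,0,0,0],[-0.0026,0,0.0031,0,0,0],[-0.0026,0,0.0031,0,0,0],[-0.0026,0,0.0031,0,0,0]]'; python3 -c "
from h import *
where(); cap('top')"
```

```text
time_s: 7.5
eef_pos: [0.5764, -0.17, 0.0391]
ee_rot: [0.042, 0.905, -0.019, 0.422]
ft_force: [0.0, -0.4, -1.8]
opening: 0.0441
pivot xr,yr,z 0.5749 -0.117 0.0513 tilt 50.0 F [ 0.  -0.4 -1.8] open 0.0441 t 7.5
time_s: 8.3
eef_pos: [0.5848, -0.1707, 0.0391]
ee_rot: [0.042, 0.905, -0.019, 0.422]
ft_force: [-0.4, 0.5, -0.5]
opening: 0.0441
pivot xr,yr,z 0.5834 -0.1169 0.0513 tilt 50.0 F [-0.4  0.5 -0.5] open 0.0441 t 8.3
top 164 cap xr,yr,z med [ 0.6186 -0.1158  0.1018] max xr 0.6351 top z 0.111 y span [-0.1269 -0.105 ]
```

```bash
for i in 1; do python3 -m jog '[[-0.0026,0,0.0031,0,0,0],[-0.0026,0,0.0031,0,0,0],[-0.0026,0,0.0031,0,0,0],[-0.0026,0,0.0031,0,0,0],[-0.0026,0,0.0031,0,0,0],[-0.0026,0,0.0031,0,0,0]]'; done; python3 -c "
from h import *
where(); cap('top')"
```

```text
time_s: 8.95
eef_pos: [0.5909, -0.1713, 0.0391]
ee_rot: [0.042, 0.905, -0.019, 0.422]
ft_force: [0.2, 1.3, -1.0]
opening: 0.0441
pivot xr,yr,z 0.5894 -0.117 0.0513 tilt 50.0 F [ 0.2  1.3 -1. ] open 0.0441 t 8.95
top 138 cap xr,yr,z med [ 0.6313 -0.116   0.1024] max xr 0.6398 top z 0.1108 y span [-0.1286 -0.1048]
```

```bash
python3 -m jog '[[-0.0026,0,0.0031,0,0,0],[-0.0026,0,0.0031,0,0,0],[-0.0026,0,0.0031,0,0,0],[-0.0026,0,0.0031,0,0,0],[-0.0026,0,0.0031,0,0,0],[-0.0026,0,0.0031,0,0,0]]'; python3 -c "
from h import *
where(); cap('top')"
```

```text
time_s: 9.6
eef_pos: [0.5969, -0.1718, 0.0391]
ee_rot: [0.042, 0.905, -0.019, 0.422]
ft_force: [-0.1, -0.3, -1.0]
opening: 0.0444
pivot xr,yr,z 0.5955 -0.117 0.0513 tilt 50.0 F [-0.1 -0.3 -1. ] open 0.0444 t 9.6
top 129 cap xr,yr,z med [ 0.6347 -0.1148  0.1039] max xr 0.6416 top z 0.1109 y span [-0.1288 -0.1041]
```

```bash
python3 -m jog '[[-0.0026,0,0.0031,0,0,0],[-0.0026,0,0.0031,0,0,0],[-0.0026,0,0.0031,0,0,0],[-0.0026,0,0.0031,0,0,0],[-0.0026,0,0.0031,0,0,0]]'; python3 -c "
from h import *
where(); cap('top'); cap('scene')
im=viewer.get_image('scene'); cv2.imwrite('pics/s3.png',cv2.resize(im['img'][190:340,260:480,::-1],None,fx=3,fy=3))"
```

```text
time_s: 10.15
eef_pos: [0.6019, -0.1722, 0.0389]
ee_rot: [0.042, 0.905, -0.019, 0.422]
ft_force: [-2.4, 0.3, -1.4]
opening: 0.0439
pivot xr,yr,z 0.6005 -0.1169 0.0512 tilt 50.0 F [-2.4  0.3 -1.4] open 0.0439 t 10.15
top 137 cap xr,yr,z med [ 0.6363 -0.1161  0.1063] max xr 0.6441 top z 0.1117 y span [-0.1288 -0.104 ]
scene 155 cap xr,yr,z med [ 0.625  -0.1196  0.1046] max xr 0.6323 top z 0.1122 y span [-0.1308 -0.1088]
```

View pics/s3.png

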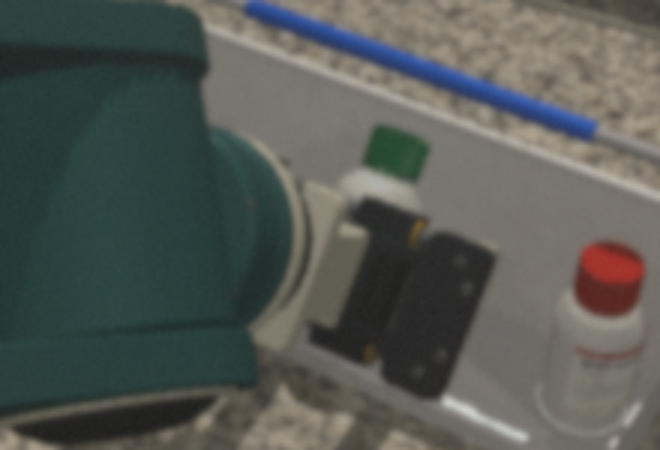

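```bash
python3 -m jog '[[-0.0011,0,0.0044,0,0,0],[-0.0011,0,0.0044,0,0,0],[-0.0011,0,0.0044,0,0,0],[-0.0011,0,0.0044,0,0,0],[-0.0011,0,0.0044,0,0,0],[-0.0011,0,0.0044,0,0,0],[-0.0011,0,0.0044,0,0,0],[-0.0011,0,0.0044,0,0,0]]'; python3 -c "
from h import *
where(); cap('top'); cap('scene')"
```

```text
time_s: 11.1
eef_pos: [0.6101, -0.1731, 0.0351]
ee_rot: [0.042, 0.905, -0.019, 0.422]
ft_force: [-0.5, 0.0, -1.5]
opening: 0.0447
pivot xr,yr,z 0.6087 -0.117 0.0473 tilt 50.0 F [-0.5  0.  -1.5] open 0.0447 t 11.1
top 169 cap xr,yr,z med [ 0.6365 -0.1164  0.1068] max xr 0.6457 top z 0.1121 y span [-0.13  -0.104]
scene 216 cap xr,yr,z med [ 0.6247 -0.1198  0.1052] max xr 0.6414 top z 0.1119 y span [-0.1308 -0.1083]
```

```bash
python3 -m jog '[[-0.0026,0,0.0031,0,0,0],[-0.0026,0,0.0031,0,0,0],[-0.0026,0,0.0031,0,0,0],[-0.0026,0,0.0031,0,0,0],[-0.0026,0,0.0031,0,0,0],[-0.0026,0,0.0031,0,0,0],[-0.0026,0,0.0031,0,0,0],[-0.0026,0,0.0031,0,0,0],[-0.0026,0,0.0031,0,0,0],[-0.0026,0,0.0031,0,0,0]]'; python3 -c "
from h import *
where(); cap('top'); cap('scene')"
```

```text
time_s: 12.2
eef_pos: [0.6202, -0.174, 0.0352]
ee_rot: [0.042, 0.905, -0.019, 0.422]
ft_force: [-0.6, 0.4, -1.0]
opening: 0.0442
pivot xr,yr,z 0.6189 -0.117 0.0474 tilt 50.0 F [-0.6  0.4 -1. ] open 0.0442 t 12.2
top 193 cap xr,yr,z med [ 0.6369 -0.1168  0.1108] max xr 0.646 top z 0.1158 y span [-0.1298 -0.1038]
scene 235 cap xr,yr,z med [ 0.6251 -0.1188  0.109 ] max xr 0.6444 top z 0.1141 y span [-0.1307 -0.1072]
```

```bash
python3 -m jog '[[-0.0026,0,0.0031,0,0,0],[-0.0026,0,0.0031,0,0,0],[-0.0026,0,0.0031,0,0,0],[-0.0026,0,0.0031,0,0,0],[-0.0026,0,0.0031,0,0,0],[-0.0026,0,0.0031,0,0,0],[-0.0026,0,0.0031,0,0,0]]'; python3 -c "
from h import *
where(); cap('top'); cap('scene')"
```

```text
time_s: 13.0
eef_pos: [0.6271, -0.1745, 0.035]
ee_rot: [0.042, 0.905, -0.019, 0.422]
ft_force: [-2.0, 0.0, -2.5]
opening: 0.044
pivot xr,yr,z 0.6258 -0.1169 0.0472 tilt 50.0 F [-2.   0.  -2.5] open 0.044 t 13.0
top 221 cap xr,yr,z med [ 0.6341 -0.1167  0.1126] max xr 0.6457 top z 0.1153 y span [-0.1289 -0.1052]
scene 251 cap xr,yr,z med [ 0.6249 -0.1188  0.1111] max xr 0.6437 top z 0.1143 y span [-0.1303 -0.1073]
```

```bash
python3 -m jog '[[-0.0013,0,0.0016,0,0,0],[-0.0013,0,0.0016,0,0,0],[-0.0013,0,0.0016,0,0,0],[-0.0013,0,0.0016,0,0,0],[-0.0013,0,0.0016,0,0,0],[-0.0013,0,0.0016,0,0,0]]'; python3 -c "
from h import *
where(); cap('top')"
```

```text
time_s: 13.7
eef_pos: [0.6301, -0.1748, 0.035]
ee_rot: [0.042, 0.905, -0.019, 0.422]
ft_force: [-9.1, 0.3, -1.4]
opening: 0.0438
pivot xr,yr,z 0.6289 -0.1169 0.0472 tilt 50.0 F [-9.1  0.3 -1.4] open 0.0438 t 13.7
top 228 cap xr,yr,z med [ 0.6279 -0.1167  0.1125] max xr 0.6415 top z 0.1156 y span [-0.1282 -0.1054]
```

```bash
python3 -m jog '[[0.0018,0,-0.0022,0,0,0],[0.0046,0,0.0039,0,0,0],[0.0046,0,0.0039,0,0,0],[0.0046,0,0.0039,0,0,0],[0.0046,0,0.0039,0,0,0],[0.0046,0,0.0039,0,0,0],[0.0046,0,0.0039,0,0,0],[0.0046,0,0.0039,0,0,0],[0.0046,0,0.0039,0,0,0]]'; python3 -c "
from h import *
where(); cap('top')"
```

```text
time_s: 14.65
eef_pos: [0.6295, -0.1748, 0.0229]
ee_rot: [0.042, 0.905, -0.019, 0.422]
ft_force: [-1.3, -0.7, -0.8]
opening: 0.0439
pivot xr,yr,z 0.6283 -0.117 0.0351 tilt 50.0 F [-1.3 -0.7 -0.8] open 0.0439 t 14.65
top 219 cap xr,yr,z med [ 0.6297 -0.1171  0.1007] max xr 0.6408 top z 0.1034 y span [-0.1294 -0.1041]
```

```bash
python3 -m jog '[[0.0015,0,0.0013,0,0,0],[0.0015,0,0.0013,0,0,0],[0.0015,0,0.0013,0,0,0],[0.0015,0,0.0013,0,0,0],[0.0015,0,0.0013,0,0,0],[0.0015,0,0.0013,0,0,0],[0.0015,0,0.0013,0,0,0],[0.0015,0,0.0013,0,0,0]]'; python3 -c "
from h import *
where(); cap('top')"
python3 -m jog '[[0.0015,0,0.0013,0,0,0],[0.0015,0,0.0013,0,0,0],[0,0,0,0,0,0],[0,0,0,0,0,0]]'; python3 -c "
from h import *
where(); cap('top')"
```

```text
time_s: 15.5
eef_pos: [0.6296, -0.1748, 0.019]
ee_rot: [0.042, 0.905, -0.019, 0.422]
ft_force: [0.2, -0.8, -1.5]
opening: 0.0442
pivot xr,yr,z 0.6283 -0.117 0.0312 tilt 50.0 F [ 0.2 -0.8 -1.5] open 0.0442 t 15.5
top 215 cap xr,yr,z med [ 0.6295 -0.1167  0.0968] max xr 0.6402 top z 0.0991 y span [-0.1295 -0.1043]
time_s: 15.95
eef_pos: [0.63, -0.175, 0.0187]
ee_rot: [0.042, 0.905, -0.02, 0.423]
ft_force: [-3.4, 1.0, 4.9]
opening: 0.0444
pivot xr,yr,z 0.6287 -0.1171 0.0309 tilt 50.1 F [-3.4  1.   4.9] open 0.0444 t 15.95
top 213 cap xr,yr,z med [ 0.629  -0.117   0.0963] max xr 0.6394 top z 0.0995 y span [-0.1294 -0.1043]
```

```bash
python3 -m jog '[[-0.0006,0,-0.0005,0,0,0],[0,0,0,0,0,0]]'; python3 -m jog '[[0,0,0,0,0,0],[0,0,0,0,0,0],[0,0,0,0,0,0],[0,0,0,0,0,0],[0,0,0,0,0,0]]' -0.4; python3 -c "
from h import *
where(); cap('top')
im=viewer.get_image('top'); cv2.imwrite('pics/t4.png',cv2.resize(im['img'][160:320,270:510,::-1],None,fx=3,fy=3))"
```

```text
time_s: 16.2
eef_pos: [0.6298, -0.175, 0.0187]
ee_rot: [0.042, 0.905, -0.02, 0.422]
ft_force: [-2.5, 0.6, 4.8]
opening: 0.0439
time_s: 16.7
eef_pos: [0.6296, -0.1748, 0.0181]
ee_rot: [0.042, 0.905, -0.019, 0.422]
ft_force: [1.0, -0.8, 0.7]
opening: 0.0654
pivot xr,yr,z 0.6283 -0.1169 0.0304 tilt 50.0 F [ 1.  -0.8  0.7] open 0.0654 t 16.7
top 214 cap xr,yr,z med [ 0.6277 -0.1189  0.0964] max xr 0.6383 top z 0.0992 y span [-0.131  -0.1063]
```

View pics/t4.png

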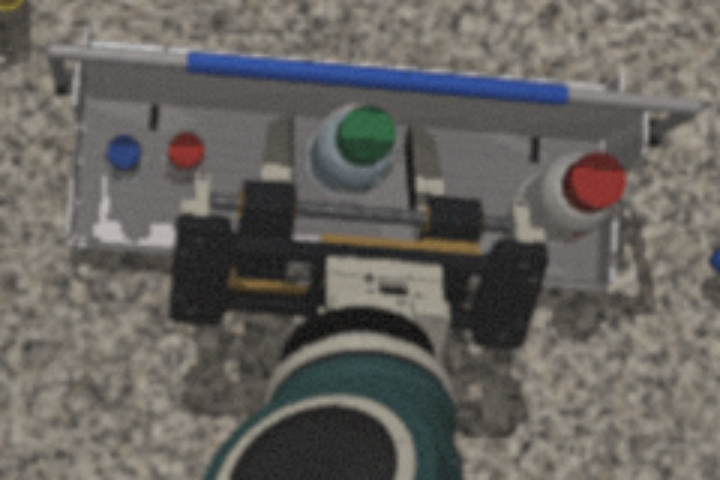

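```bash
python3 -m jog '[[0,0,-0.06,0,0,0],[0,0,-0.12,0,0,0],[0,0,-0.16,0,0,0],[0,0,-0.16,0,0,0],[0,0,0,0,0,0],[0,0,0,0,0,0]]'
python3 - <<'E'
from h import *
where(); cap('top'); cap('scene')
s=readout.state(); im=viewer.get_image("wrist"); cv2.imwrite("pics/w5.png",im["img"][...,::-1])
T=np.eye(4);T[:3,:3]=R.from_quat(s["ee_rot"]).as_matrix();T[:3,3]=s["eef_pos"];T=T@np.array(im["mount"])
P=pts(im,np.ones((480,640),bool),T); x=P@EX; y=P@EY+.1163; z=P[:,2]
pn=(abs(z-.06)<.03)&(abs(abs(y)-.05)<.015)&(x>.6)&(x<.7); print("panel n",pn.sum(),np.percentile(x[pn],[10,50,90]))
for a,b in((.01,.03),(.03,.045),(.045,.06),(.08,.1)):
    q=(z>a)&(z<b)&(abs(y)<.03)&(x>.585)&(x<.64)
    if q.sum()>20: print(a,b,q.sum(),"front x",np.percentile(x[q],2).round(4),"y",np.percentile(y[q],[2,98]).round(4), "zmax",z[q].max())
E
```

```text
time_s: 17.4
eef_pos: [0.5349, -0.1665, 0.0998]
ee_rot: [0.042, 0.905, -0.02, 0.424]
ft_force: [0.1, -0.3, 0.1]
opening: 0.0652
pivot xr,yr,z 0.5332 -0.1172 0.112 tilt 50.2 F [ 0.1 -0.3  0.1] open 0.0652 t 17.4
top 193 cap xr,yr,z med [ 0.6287 -0.1191  0.0964] max xr 0.6384 top z 0.0999 y span [-0.1309 -0.1058]
scene 240 cap xr,yr,z med [ 0.6223 -0.1203  0.095 ] max xr 0.6387 top z 0.0972 y span [-0.1322 -0.1081]
panel n 5051 [0.6516576  0.65256617 0.65347615]
0.01 0.03 1709 front x 0.6064 y [-0.023   0.0201] zmax 0.029994997116637903
0.03 0.045 1401 front x 0.6055 y [-0.0236  0.0196] zmax 0.04497555382380111
0.045 0.06 1529 front x 0.6056 y [-0.0239  0.0191] zmax 0.059995829456116215
0.08 0.1 1495 front x 0.6137 y [-0.0178  0.0105] zmax 0.09736972343050468
```

View pics/w5.png

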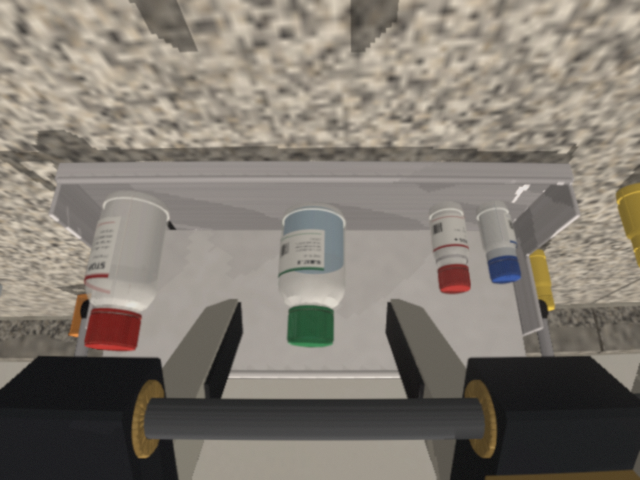

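```bash
python3 -m jog '[[-0.112,0,-0.094,0,0,0],[-0.112,0,-0.094,0,0,0],[-0.112,0,-0.094,0,0,0],[0,0,0,0,0.0463,0],[0,0,0,0,0.0463,0],[0,0,0,0,0.0463,0],[0,0,0,0,0.0463,0],[0,0,0,0,0.0463,0],[0,0,0,0,0.0463,0],[0,0,0,0,0,0]]' 1 20
python3 -c "
from h import *
where(); cap('top'); piv(.676,.169,-.1663,0); piv(.676,.132+.019,-.1663,0)"
```

```text
time_s: 18.55
eef_pos: [0.5369, -0.1657, 0.2037]
ee_rot: [0.045, 0.999, 0.001, -0.005]
ft_force: [0.3, -0.2, -0.9]
opening: 0.0004
pivot xr,yr,z 0.5499 -0.1164 0.2227 tilt -0.6 F [ 0.3 -0.2 -0.9] open 0.0004 t 18.55
top no cap 0
t 18.6 pos [ 0.5364 -0.1657  0.2042] open 0.0007 F [ 0.1  0.6 -0.6]
shift mm world [121.7 -61.2 -54.2] tool share [-0.5082 -0.2005  0.2139]
turn share [ 0.0006 -0.0017  0.0002] shift after turn [-0.5072 -0.1997  0.217 ]
t 18.6 pos [ 0.5364 -0.1657  0.2042] open 0.0007 F [ 0.1  0.6 -0.6]
shift mm world [121.7 -61.2 -72.2] tool share [-0.5085 -0.2007  0.2859]
turn share [ 0.0006 -0.0017  0.0002] shift after turn [-0.5072 -0.1997  0.289 ]
```

```bash
python3 -m jog '[[-0.169,-0.067,0,0,0,0],[-0.169,-0.067,0,0,0,0],[-0.169,-0.066,0,0,0,0],[0,0,0.144,0,0,0],[0,0,0.145,0,0,0],[0,0,0,0,0,0]]'
python3 -c "
from h import *
where()"
python3 -m jog '[[0.032,0,0,0,0,0],[0.032,0,0,0,0,0],[0.032,0,0,0,0,0],[0.032,0,0.012,0,0,0],[0.032,0,0.012,0,0,0],[0.032,0,0.013,0,0,0],[0.032,0,0.013,0,0,0],[0.032,0,0.013,0,0,0],[0,0,0,0,0,0]]'
python3 - <<'E'
from h import *
where()
im=viewer.get_image("top"); a=im["img"].astype(int); 
blue=(a[...,2]>90)&(a[...,2]>a[...,0]+50)&(a[...,2]>a[...,1]+40); b=np.zeros_like(blue);b[165:270,300:480]=1
B=pts(im,blue&b,im["cam_to_world"]); B=B[B[:,2]>.03]; print("rod",len(B),np.median(B@EX),np.percentile(B[:,2],[5,50,95]))
E
```

```text
time_s: 19.2
eef_pos: [0.6543, -0.2267, 0.1293]
ee_rot: [0.046, 0.999, 0.002, -0.003]
ft_force: [-0.6, 0.3, -0.6]
opening: 0.0006
pivot xr,yr,z 0.6723 -0.1665 0.1483 tilt -0.4 F [-0.6  0.3 -0.6] open 0.0006 t 19.2
time_s: 20.1
eef_pos: [0.5915, -0.2215, 0.1193]
ee_rot: [0.046, 0.999, 0.0, -0.0]
ft_force: [0.1, -0.7, 0.2]
opening: 0.0004
pivot xr,yr,z 0.6092 -0.1669 0.1383 tilt -0.1 F [ 0.1 -0.7  0.2] open 0.0004 t 20.1
rod 281 0.5940778935913626 [0.05699175 0.12194562 0.1248394 ]
```

```bash
python3 -m jog '[[0.022,0,0.027,0,0,0],[0.022,0,0.027,0,0,0],[0.022,0,0.027,0,0,0],[0,0,0,0,0,0],[-0.02,0,-0.02,0,0,0],[-0.01,0,-0.16,0,0,0],[0,0,0,0,0,0]]'
python3 -c "
from h import *
where(); piv(.577,.12+.019,-.1663,0); cap('top')
im=viewer.get_image('top'); cv2.imwrite('pics/t6.png',cv2.resize(im['img'][160:320,270:510,::-1],None,fx=3,fy=3))
im=viewer.get_image('scene'); a=im['img'].astype(int); 
blue=(a[...,2]>80)&(a[...,2]>a[...,0]+45)&(a[...,2]>a[...,1]+35)
B=pts(im,blue,im['cam_to_world']); B=B[(B[:,2]>.03)&(abs(B@EY+.1163)<.1)&(B@EX>.55)&(B@EX<.67)]; print('rod',len(B),np.median(B@EX),np.percentile(B[:,2],[5,50,95]))"
```

```text
time_s: 20.85
eef_pos: [0.5859, -0.2215, 0.1505]
ee_rot: [0.046, 0.999, -0.001, 0.003]
ft_force: [0.5, 0.1, 1.3]
opening: 0.0004
pivot xr,yr,z 0.6035 -0.1674 0.1695 tilt 0.4 F [0.5 0.1 1.3] open 0.0004 t 20.85
t 20.85 pos [ 0.5859 -0.2215  0.1505] open 0.0004 F [0.5 0.1 1.3]
shift mm world [-26.4   3.6 -30.5] tool share [0.1072 0.0049 0.1212]
turn share [-0.0006  0.002  -0.0003] shift after turn [0.1064 0.0047 0.1219]
top no cap 0
rod 740 0.5767692934282893 [0.09381955 0.09719985 0.09941436]
```

View pics/t6.png

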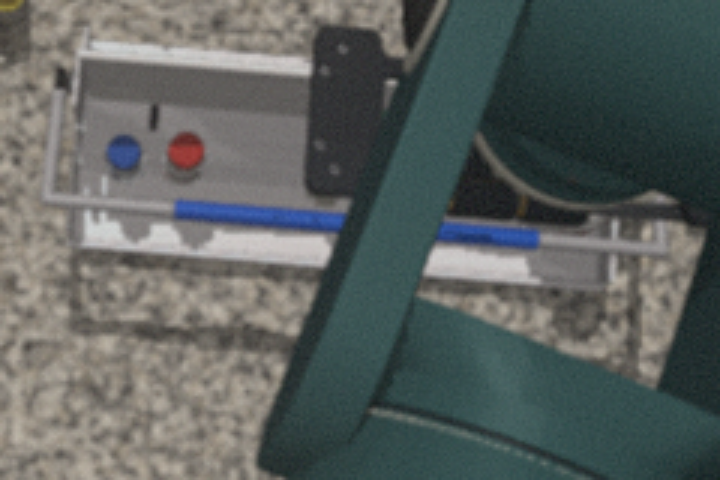

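```bash
python3 -m jog '[[0.107,0.005,0,0,0,0],[0,0,0.1,0,0,0],[0,0,0.05,0,0,0],[0,0,0.04,0,0,0],[0,0,0.04,0,0,0],[0,0,0.04,0,0,0],[0,0,0.04,0,0,0],[0,0,0.04,0,0,0],[0,0,0.028,0,0,0],[0,0,0,0,0,0]]'; python3 -c "
from h import *
where()"
python3 -m jog '[[0,0,0.004,0,0,0],[0,0,0.004,0,0,0],[0,0,0.004,0,0,0],[0,0,0.004,0,0,0],[0,0,0,0,0,0]]'; python3 -c "
from h import *
where()"
```

```text
time_s: 22.0
eef_pos: [0.5573, -0.2172, 0.0513]
ee_rot: [0.046, 0.999, -0.0, 0.0]
ft_force: [-6.8, 4.1, 13.3]
opening: 0.0004
pivot xr,yr,z 0.5747 -0.1658 0.0703 tilt 0.0 F [-6.8  4.1 13.3] open 0.0004 t 22.0
time_s: 22.5
eef_pos: [0.5577, -0.2173, 0.0504]
ee_rot: [0.046, 0.999, -0.0, 0.001]
ft_force: [-22.5, 9.8, 45.6]
opening: 0.0003
pivot xr,yr,z 0.5751 -0.1658 0.0694 tilt 0.1 F [-22.5   9.8  45.6] open 0.0003 t 22.5
```

```bash
python3 -m jog '[[0,0,-0.04,0,0,0],[0,0,-0.15,0,0,0],[0.1,0,-0.15,0,0,0],[0.18,0,-0.1,0,0,0],[0.18,0,-0.1,0,0,0],[0.1,0,0,0,0,0],[0,0,0,0,0,0],[0,0,0,0,0,0],[0,0,0,0,0,0]]'
python3 - <<'E'
from h import *
where(); cap('top')
for c in ("top","scene"):
    im=viewer.get_image(c); a=im['img'].astype(int)
    blue=(a[...,2]>80)&(a[...,2]>a[...,0]+45)&(a[...,2]>a[...,1]+35)
    B=pts(im,blue,im['cam_to_world']); B=B[(B[:,2]>.02)&(abs(B@EY+.1163)<.08)&(B@EX>.55)&(B@EX<.6)]; print(c,'rod',len(B),np.median(B@EX),np.percentile(B[:,2],[5,50,95]))
    for t in ("vial_red","vial_blue","bottle_red"):
        for r in silhouettes(t,c)[:2]:
            P=pts(im,r["pixels"],im["cam_to_world"]); print(c,t,round(r["confidence"],2),np.median(P,0).round(3) if len(P) else '')
cv2.imwrite('pics/s7.png',cv2.resize(im['img'][160:400,240:560,::-1],None,fx=2,fy=2))
E
```

```text
time_s: 23.4
eef_pos: [0.4208, -0.2046, 0.1793]
ee_rot: [0.046, 0.999, 0.0, -0.0]
ft_force: [-0.1, 0.8, -1.0]
opening: 0.0005
pivot xr,yr,z 0.4377 -0.1655 0.1983 tilt -0.0 F [-0.1  0.8 -1. ] open 0.0005 t 23.4
top 237 cap xr,yr,z med [ 0.6264 -0.1189  0.0963] max xr 0.6382 top z 0.0993 y span [-0.131  -0.1067]
top rod 534 0.5796969734762814 [0.04816126 0.05129587 0.0540777 ]
top vial_red 0.54 [ 0.607 -0.08   0.062]
top vial_blue 0.61 [ 0.609 -0.048  0.057]
top vial_blue 0.57 [0.601 0.043 0.048]
top bottle_red 0.8 [ 0.582 -0.284  0.074]
top bottle_red 0.27 [ 0.607 -0.169  0.071]
scene rod 413 0.5769855547401482 [0.04673367 0.05027044 0.05265024]
scene vial_red 0.49 [ 0.603 -0.082  0.043]
scene vial_blue 0.85 [ 0.606 -0.052  0.043]
scene vial_blue 0.81 [0.598 0.041 0.027]
scene bottle_red 0.97 [ 0.574 -0.296  0.066]
```

View pics/s7.png

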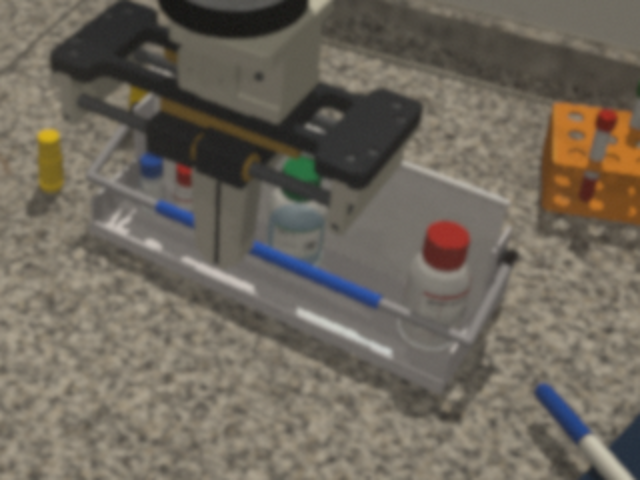

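```bash
python3 -c "
from station import close_job
print(close_job())"
```

```text
the job is handed in; nothing more can be done
None
```

The green bottle now stands upright in the gap against the back panel, and the retaining bar is shut in front of it. I handed the job in at about 23.5 s on the robot's clock. It gave no verdict.

- **Bottle:** I gripped it about 25 mm from its foot and tilted it roughly 50° cap-up. I then loosened the grip to 8 N and pushed, so the cap climbed the panel and the bottle turned upright between the pads. I lowered it until it touched the floor and released it.
- **Bar:** I drew it over from behind with closed fingers and pressed it down to its stop.

**Last checks:**
- **Bottle position:** measured after release, the foot centre is about 23.6 mm before the panel face and about 2 mm to the right of the gap's middle. The bottle looked upright, and after the bar was shut the cap's height and forward edge were the same as before.
- **Bar:** the rod is at x = -77 to -80 mm in the rack's frame with its top about 50 mm up, which matches shut.
- **Neighbours:** the top camera shows all three within about 1 mm of where they started. The scene camera puts them within 3 mm sideways, with height readings up to 7 mm different.

**Forces and disagreements:**
- The wrist force peaked at about 9 N against the panel and about 6 N at floor contact. I only read it at the end of each move.
- Pressing the bar on its stop reached about 50 N at the fingertips. The arm-and-gripper-body limit is 40 N; I took it not to apply to the fingertips.
- The cap's median position shifted 2 mm between the last pictures while its forward edge stayed put. I put that down to a changed view of the cap, not movement.

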